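# Seat the new cutter in the electric pencil sharpener and hold it down

### The arm

A 6-joint arm with a two-finger parallel gripper is mounted at the origin on a cart in front of the work surface, level with it; the furniture and walls round the work are solid. World frame = base frame: x ahead of the robot, y to its left, z up, the work surface at z = 0. Lengths are in m, angles in rad, forces in N, time in s.
With the tool pointing down it reaches from about 0.4 to 0.825 m from the base axis. Payload 7 kg.
Tool frame: the origin (TCP) lies at the very end of the fingers, on their centre line; the grasp point (between the pads) lies bot.grip_depth behind it (bot.grip_depth is the distance from the TCP to the grasp point, in m); z points along the fingers, y is the line along which they close (so a half turn about z gives the same grasp; the last joint's range is limited). The gripper opens to 85 mm and grips with 20 to 120 N. Pads are 22 mm wide; open, the fingers measure 114 mm over their backs; the gripper's body (76 mm by 85 mm) begins 54 mm behind the grasp point. The pads swing forward as they close: fully open they stand 13 mm farther back than shut.
Start: joints at [-0.861, 0.359, 0.012, 0, -1.224, -0.288], TCP at [0.276, -0.616, 0.231] pointing down, gripper open.
Joint ranges: [-3.07, 3.07], [-1.43, 2.12], [-1.02, 1.25], [-3.03, 1.67], [-3.05, -0], [-3.03, 3.03]. Speed limits (rad/s): [2.39, 2.39, 3.01, 3.14, 3.14, 3.14].

### API

Orientations are given as a 3x3 rotation matrix whose columns are the frame's x, y, z axes.
In Python, from station import readout, snapshot, ticket, bot gives the robot as it stands. The module is installed in compiled form; this text tells all that it offers.
- The arm moves only by the tool move_arm, never from a script. Its argument "series" is text: rows parted by semicolons, each of 6 numbers parted by spaces: the shift along the tool's x, y, z each as a share of 0.2 m, from -1 to 1, then the turn, a rotation vector about the tool's x, y, z each as a share of 0.5 rad, from -1 to 1. A call has 1 to 12 rows; each row is the pose to reach, as a shift and turn from the pose commanded when the call began, along the tool's axes at that moment; what a row does not reach only later rows make up. A row lasts 1/10 s, in which the tool goes at most 50 mm and 8.59 degrees, less where a joint would pass 70% of its speed; a pose out of reach is approached as far as the arm can. A call with a number of a shift or a turn outside -1 to 1 is refused whole. A call with a gripper value outside its range is refused whole. "grip" is the opening, from 0 (shut) to 1 (fully open), set as the call begins (left out, the last holds). The fingers move at their own pace and stop on an object; "squeeze" is the grip in N (left out, the last holds). Time passes only in rows, so rows that repeat a pose let the fingers close. It gives the time, the measured TCP pose, the force, the opening and the grip force at its end, in the units of the state.
- readout.read_state(): the state, without advancing time (a new reading comes with each control period).
- snapshot(name): name is "side" or "top" or "wrist"; returns a dict with "image" (400x640x3 uint8, blue, green, red), "K" (3x3 intrinsics, pixels), "position" and "rotation" of the camera in the world. Camera axes: x right, y down, z forward; pixel columns grow to the right and rows downward; lengths in m; the calibration is good to about 2 mm. A picture is of the moment at which its call begins. There is no depth.
- ticket.close_job(): hands the job in; it is judged then, once.
The state is a dict: "t": time; "qpos": joint angles; "qvel": joint speeds; "joint_efforts": joint torques, N m; "tool_pos": TCP position; "ee_rot": TCP orientation; "force": force on the tool from outside, world axes, zero at the start; "ft_torque": the same for the moment, N m; "opening": finger opening in m; "grasp_force": force on a finger pad.
Only numpy, scipy, OpenCV 4.12 (cv2) and the standard library are available. Lean on these libraries where they do the work, as an engineer would, in place of code of your own. Each camera call takes 0.05 s, during which the arm holds its last target. There are 200 camera calls.

### The job

Fit the new, orange-capped cutter into the open pencil sharpener: lift it out of the wooden storage block, turn it until the splines of its stem mesh with the cross-shaped socket, push it fully home against the ejector spring, and keep it pressed there. Finish while still holding it down, ready for a colleague to lock it, because the spring pushes it out again if you let go. Leave the worn, blue-capped cutter in the block, and do not disturb the other things on the desk.

Things in the scene. Friction and masses are not known exactly. Their poses are not given: they have to be found in the camera images.
- new_cutter: new cutter: orange cap on a dark splined stem, 80 to 150 g. Origin: centre of the stem's foot; z up to the cap. Stem z = 0 to 30 mm: four splines, a cross along x and y, 25 mm tip to tip, 7 mm thick (lowest 6 mm slimmer: 22 and 4.5 mm), the same after each quarter turn, so four angles mesh. Flange z = 30 to 36 mm, 44 mm across, white marks above the splines
- new_cutter_bar (a point): middle of the new cutter's upright finger bar, 53 mm above its origin, same axes: the bar is 36 mm long along x, 18 mm wide along y (grip it across this) and stands from the flange's top, 17 mm below this point, to 18 mm above it
- socket_mouth (a point): centre of the steel drive socket's mouth, 60 mm above the desk, z up. x and y lie along the two slots of the cross, each 9.6 mm wide, 28 mm long. The hub, 44 mm across, stands at any angle (stiff: 0.2 N m turns it). Home: the cutter's flange lies on the hub's rim, its origin 30 mm below this point; unmeshed, the stem's foot stays on top of the hub
- worn_cutter: the worn cutter, blue cap, otherwise exactly like the new one; it stays in the block
- storage_block: light wooden block 60 mm (x) by 155 mm (y) by 36 mm high, fixed. Origin: centre of its underside. Two round wells 30 mm in diameter go right through it at y = -47.5 and +47.5 mm; the cutters hang in them by their flanges, stem down, at any angle, in either order
- sharpener: grey and white pencil sharpener 130 by 100 mm, white deck at 56 mm height, fixed. Origin: centre of its underside; the drive socket is upright on its vertical axis; the shavings drawer and pencil entry are on its -x side
- ejector (a joint): spring plate in the bottom of the socket: 0 = up (its top 20 mm below the mouth), 0.010 m = pressed down by a cutter that is fully home; stop at 0.0115 m. The spring pushes up with 4 N at 0 and 9 N at 0.010 m
- rubber_stamp: wooden hand stamp 29 by 55 by 73 mm, bystander; origin: centre of underside
- pen: ballpoint pen 145 mm long, 9 mm high, bystander; origin: centre of underside
- tape_roll: roll of brown tape 94 mm across, 48 mm high, bystander; origin: centre of underside
- vial_c: white vial with green cap 24 mm across, 56 mm high, bystander; origin: centre of underside
Mind the look-alikes: they are no part of the job. Of the things like the worn_cutter, leave any that is green, red or yellow; of the rest the smaller one is meant.

How it is judged:
By the outcome, as a careful person would: the job done as asked, in the order asked, and still so for the second after the job is handed in, while the arm keeps its last pose, push and grip.
It also fails if it takes over 42 s, if anything falls off the work surface, if the arm or the gripper's body presses on something with over 40 N, if the wrist force passes 120 N, or if a joint passes its speed limit or range.

## Working session

There is one attempt and no reset: what is moved stays moved. The work goes in short steps, Python scripts to look and compute and a tool call to move; the robot and the scene stay as the last step left them, time stands still between calls to the robot, and variables do not carry over. Pictures are saved under pics/ and viewed, at most 10 in all, crops included, and the job is handed in when it is done.

Besides the shell and the picture viewer there is one more tool, called as a command line: name --argument value ..., lists and objects as JSON in quotes. move_arm: Moves the arm, as the interface text tells. Shift numbers are shares of 0.2 m and turn numbers shares of 0.5 rad, none past 1 either way. Its arguments: {"type":"object","properties":{"series":{"type":"string"},"grip":{"type":"number"},"squeeze":{"type":"number"}},"required":["series"]}

```bash
mkdir -p pics
cat > h.py <<'E'
import numpy as np, cv2, json
from station import readout, snapshot, ticket, bot
def snap(n,f):
    s=snapshot(n); cv2.imwrite(f'pics/{f}.png',s['image']); 
    np.savez(f'pics/{f}.npz',**{k:np.array(s[k]) for k in s}); return s
def ray(s,uv,z):
    d=s['rotation']@np.linalg.inv(s['K'])@np.array([uv[0],uv[1],1.]); p=s['position']
    return p+d*(z-p[2])/d[2]
def proj(s,P):
    c=s['rotation'].T@(np.array(P)-s['position']); c=s['K']@c; return c[:2]/c[2]
E
python3 - <<'E'
from h import *
for n in ['top','side']:
    s=snap(n,n+'0'); print(n,s['position'],s['rotation'].round(3).tolist(),s['K'].tolist())
print(readout.read_state(),bot.grip_depth)
E
```

```text
top [ 0.27790161 -0.028691    1.25715402] [[-0.091, -0.973, 0.212], [-0.996, 0.09, -0.015], [-0.004, -0.212, -0.977]] [[474.6028074754739, 0.0, 320.3093378525307], [0.0, 474.6028074754739, 195.86381532690447], [0.0, 0.0, 1.0]]
side [ 0.24264188 -0.94806192  0.53022944] [[0.958, -0.102, 0.269], [-0.286, -0.417, 0.862], [0.024, -0.903, -0.429]] [[474.4845039570727, 0.0, 328.6940952922678], [0.0, 474.4845039570727, 208.7030409395081], [0.0, 0.0, 1.0]]
{'t': 0.1, 'qpos': array([-8.60855806e-01,  3.59271726e-01,  1.11714152e-02, -3.12311650e-04,
       -1.22410571e+00, -2.88064286e-01]), 'qvel': array([ 0.00043728, -0.00362313,  0.00067219,  0.00051253, -0.00029951,
       -0.00011221]), 'joint_efforts': array([-2.43447968e-03, -5.84764445e+01,  2.94109261e+01,  6.95457548e+00,
       -3.12696917e-03,  3.29756190e-06]), 'tool_pos': array([ 0.27617654, -0.6154492 ,  0.23049396]), 'ee_rot': array([[-9.12365770e-01, -4.09375398e-01, -6.96046900e-04],
       [-4.09375973e-01,  9.12364907e-01,  1.26055008e-03],
       [ 1.19010573e-04,  1.43502762e-03, -9.99998963e-01]]), 'force': array([-0.24232917, -0.25091495,  0.23414567]), 'ft_torque': array([-0.00395354,  0.05295229,  0.04301336]), 'grasp_force': 0.0, 'opening': 0.08565050473421806} 0.0187
```

View pics/top0.png

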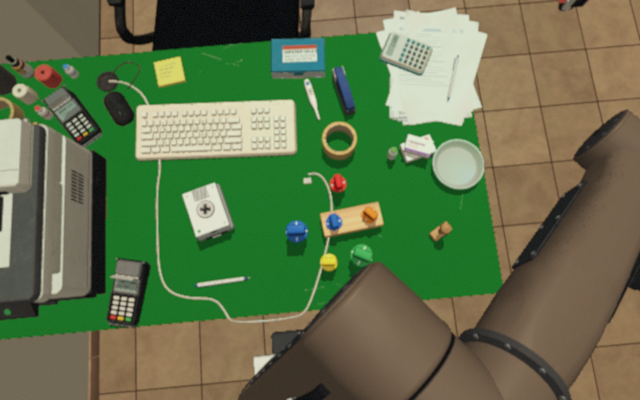

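View pics/side0.png

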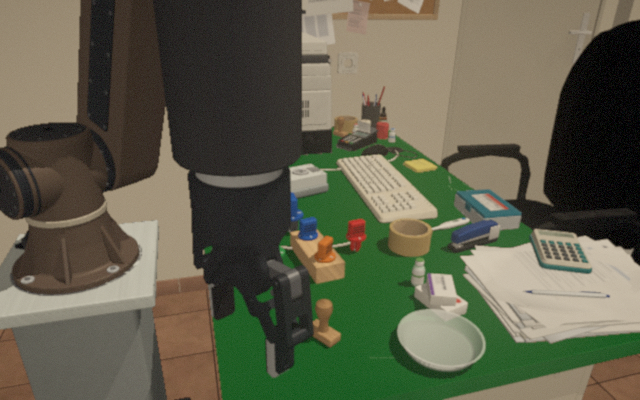

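The top view shows the block at about (351,219), with the new orange cutter at (370,213) and the worn blue one at (334,221). The sharpener is at (207,210). Look-alikes stand at (338,183) red, (297,231) big blue, (328,262) yellow and (362,254) green. I'll enlarge this region.

Run:
```python
from h import *
im=cv2.imread('pics/top0.png')
a=cv2.resize(im[165:275,285:395],(0,0),fx=5,fy=5,interpolation=cv2.INTER_CUBIC)
b=cv2.resize(im[175:245,175:240],(0,0),fx=3.8,fy=3.8,interpolation=cv2.INTER_CUBIC)
c=np.zeros((550,800,3),np.uint8); c[:a.shape[0],:a.shape[1]]=a; c[:b.shape[0],552:552+b.shape[1]]=b[:,:248]
cv2.imwrite('pics/c1.png',c)
s=dict(np.load('pics/top0.npz'))
for n,uv,z in [('or',(370,213),.06),('blue',(334,221),.06),('sock',(206,209),.06)]: print(n,ray(s,uv,z))
```

```text
or [ 0.48090151 -0.16976408  0.06      ]
blue [ 0.46872555 -0.07599201  0.06      ]
sock [0.52989079 0.24833568 0.06      ]
```

View pics/c1.png

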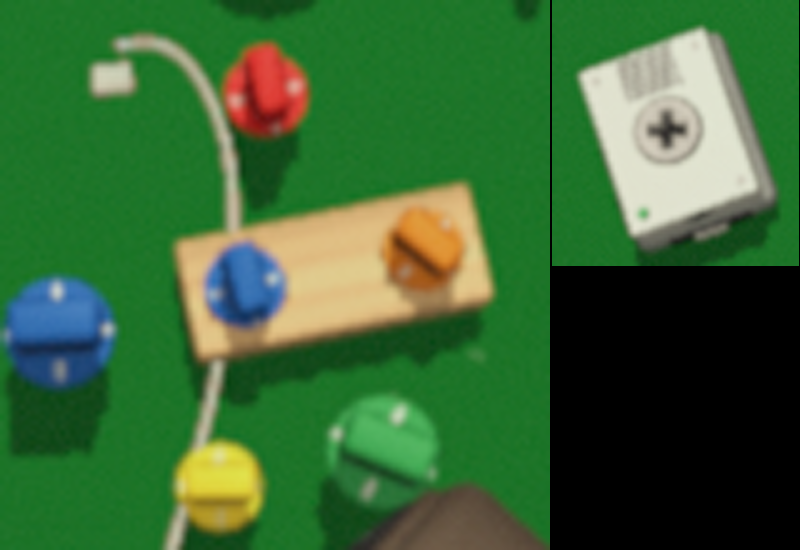

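Orange flange centre is at about (369.6,215.4), with the bar running down-right in the image. The cross on the socket is visible. Next I'll write a move planner and compute an approach above the orange cutter.

```bash
cat >> h.py <<'E'
from scipy.spatial.transform import Rotation as Ro
def plan(pos,yaw_deg):
    st=readout.read_state(); R=np.array(st['ee_rot']); p=np.array(st['tool_pos'])
    a=np.radians(yaw_deg); c,s=np.cos(a),np.sin(a)
    T=np.array([[c,s,0],[s,-c,0],[0,0,-1.]])
    d=R.T@(np.array(pos)-p)/.2; w=Ro.from_matrix(R.T@T).as_rotvec()/.5
    cur=np.degrees(np.arctan2(R[1,0],R[0,0]))
    print('t',st['t'],'p',p.round(4),'yaw',cur.round(2),'shift',d.round(3),'turn',w.round(3),'F',np.array(st['force']).round(1),'q6',st['qpos'][5].round(2))
E
python3 - <<'E'
from h import *
s=dict(np.load('pics/top0.npz'))
cr=lambda u,v:(285+(u+.5)/5-.5,165+(v+.5)/5-.5)
print('flange',ray(s,cr(423,252),.042))
m1,m2=ray(s,cr(447,222),.042),ray(s,cr(405,272),.042); print(m1,m2,np.degrees(np.arctan2(*(m1-m2)[1::-1])))
b1,b2=ray(s,cr(398,245),.077),ray(s,cr(442,278),.077);print(np.degrees(np.arctan2(*(b1-b2)[1::-1])))
cs=lambda u,v:(175+(u-552+.5)/3.8-.5,175+(v+.5)/3.8-.5)
print('sock',ray(s,cs(668,130),.06))
plan([.48,-.172,.2],-155.8)
E
```

```text
flange [ 0.47890476 -0.16922187  0.042     ]
[ 0.49350603 -0.18344451  0.042     ] [ 0.46930891 -0.1587505   0.042     ] -45.58227962753346
47.0441928908128
sock [0.5305023  0.25047553 0.06      ]
t 0.1 p [ 0.2762 -0.6154  0.2305] yaw -155.83 shift [-1.838  1.606  0.155] turn [ 0.003 -0.    -0.001] F [-0.2 -0.3  0.2] q6 -0.29
```

move_arm --series "-0.5 0.43 0.05 0 0 -0.2;-0.92 0.8 0.08 0 0 -0.36;-0.92 0.8 0.08 0 0 -0.36;-0.92 0.8 0.08 0 0 -0.36;-0.92 0.8 0.08 0 0 -0.36;-0.92 0.8 0.08 0 0 -0.36;-0.92 0.8 0.08 0 0 -0.36" --grip 0.75

```text
t: 0.8
tool_pos: [0.3792, -0.3935, 0.2154]
ee_rot: [[-0.823, -0.568, 0.0], [-0.568, 0.823, -0.0], [-0.0, -0.0, -1.0]]
force: [0.6, -0.5, 0.5]
opening: 0.064
grasp_force: 0.0
```

```bash
python3 -c "
from h import *
plan([.479,-.170,.2],-135)"
```

```text
t 0.8 p [ 0.3792 -0.3935  0.2154] yaw -145.37 shift [-1.046  0.636  0.077] turn [-0.     0.    -0.362] F [ 0.6 -0.5  0.5] q6 -0.52
```

move_arm --series "-0.5 0.32 0.04 0 0 -0.2;-1 0.636 0.08 0 0 -0.36;-1 0.636 0.08 0 0 -0.36;-1 0.636 0.08 0 0 -0.36;-1 0.636 0.08 0 0 -0.36;-1 0.636 0.08 0 0 -0.36;-1 0.636 0.08 0 0 -0.36"

```text
t: 1.5
tool_pos: [0.4717, -0.1766, 0.199]
ee_rot: [[-0.709, -0.705, -0.001], [-0.705, 0.709, -0.0], [0.001, 0.0, -1.0]]
force: [0.3, -0.1, 0.6]
opening: 0.0641
grasp_force: 0.0
```

```bash
python3 -c "
from h import *
s=snap('wrist','w1');snap('top','t1')
plan([.479,-.170,.2],-135)
print(s['position'],s['rotation'].round(3).tolist(),proj(s,[.479,-.170,.042]))"
```

```text
t 1.6 p [ 0.4712 -0.1776  0.1992] yaw -135.28 shift [-0.054 -0.    -0.004] turn [ 0.001 -0.001 -0.01 ] F [-1.1  0.3 -1. ] q6 -0.82
[ 0.4173905  -0.22875854  0.34188945] [[-0.705, 0.679, 0.205], [0.709, 0.675, 0.205], [0.001, 0.291, -0.957]] [321.92043152 192.79735134]
```

View pics/w1.png

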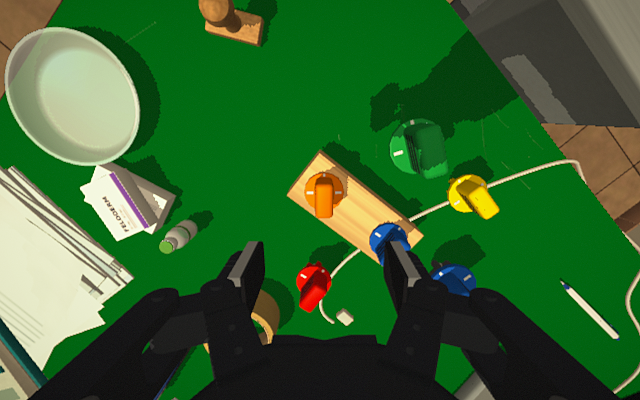

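The orange flange is centred at about (324,190) with its bar almost vertical in the image, so the fingers are nearly aligned with the bar's narrow width. I'll check an enlarged crop.

Run:
```python
from h import *
im=cv2.imread('pics/w1.png')[160:230,285:365]
cv2.imwrite('pics/c2.png',cv2.resize(im,(0,0),fx=8,fy=8,interpolation=cv2.INTER_CUBIC))
```

```text
(no output)
```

View pics/c2.png

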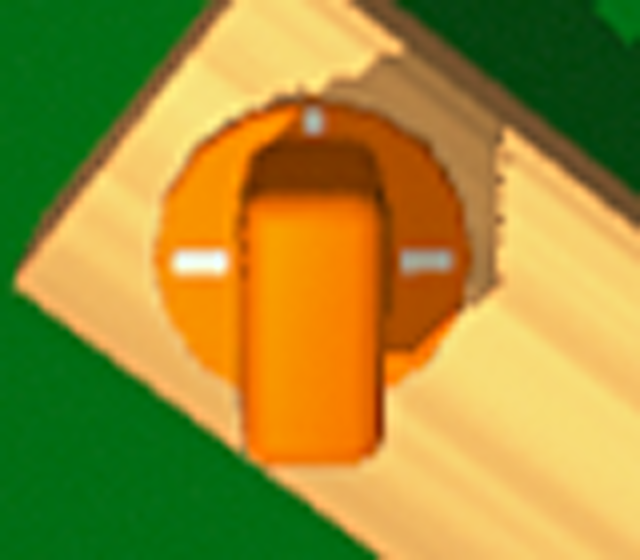

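Run:
```python
from h import *
s=dict(np.load('pics/w1.npz'))
c=lambda u,v:(285+(u+.5)/8-.5,160+(v+.5)/8-.5)
m1,m2=ray(s,c(200,263),.042),ray(s,c(427,261),.042)
print(m1,m2,(m1+m2)/2,np.degrees(np.arctan2(*(m1-m2)[1::-1])))
b=[ray(s,c(*q),.077) for q in [(246,195),(380,195),(246,460),(380,460)]]; print(np.mean(b,0), np.linalg.norm(b[0]-b[1]),np.linalg.norm(b[0]-b[2]), np.degrees(np.arctan2(*(b[0]-b[2])[1::-1])))
p=(m1+m2)/2
plan([p[0],p[1],.046],np.degrees(np.arctan2(*(m1-m2)[1::-1]))+90)
```

```text
[ 0.48826319 -0.17989821  0.042     ] [ 0.46612513 -0.15803655  0.042     ] [ 0.47719416 -0.16896738  0.042     ] -44.640085944308524
[ 0.47636122 -0.16991565  0.077     ] 0.016079091509110868 0.033924023486569914 -135.64715396011582
t 1.6 p [ 0.4712 -0.1776  0.1992] yaw -135.28 shift [-0.052  0.009  0.766] turn [-1.000e-03 -1.000e-03  6.261e+00] F [-1.1  0.3 -1. ] q6 -0.82
```

move_arm --series "-0.05 0.01 0.1 0 0 -0.01;-0.05 0.01 0.3 0 0 -0.01;-0.05 0.01 0.5 0 0 -0.01;-0.05 0.01 0.65 0 0 -0.01;-0.05 0.01 0.72 0 0 -0.01;-0.05 0.01 0.765 0 0 -0.01;-0.05 0.01 0.765 0 0 -0.01;-0.05 0.01 0.765 0 0 -0.01"

```text
t: 2.4
tool_pos: [0.4776, -0.1687, 0.0469]
ee_rot: [[-0.707, -0.707, 0.001], [-0.707, 0.707, -0.0], [-0.0, -0.001, -1.0]]
force: [0.2, -0.5, -0.5]
opening: 0.0643
grasp_force: 0.0
```

```bash
python3 -c "
from h import *
s=snap('wrist','w2')
plan([.4768,-.1692,.046],-135)"
```

```text
t 2.45 p [ 0.4779 -0.1685  0.0473] yaw -134.95 shift [0.006 0.001 0.006] turn [-0.003  0.002  0.002] F [ 0.4 -0.3  1.1] q6 -0.83
```

View pics/w2.png

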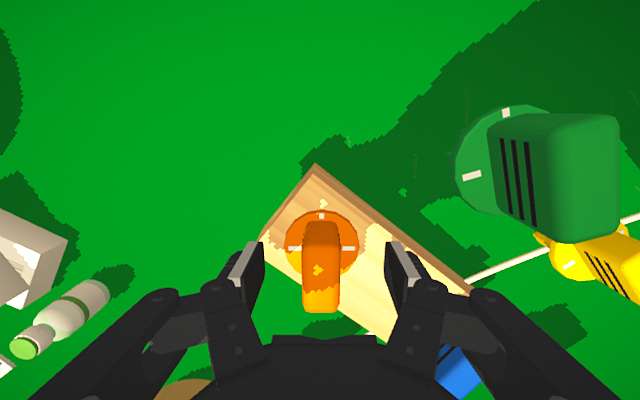

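The open fingers straddle the orange bar symmetrically (bar at (320,270), pads at (245,270) and (400,270)). Closing now.

move_arm --series "0 0 0 0 0 0;0 0 0 0 0 0;0 0 0 0 0 0;0 0 0 0 0 0;0 0 0 0 0 0;0 0 0 0 0 0;0 0 0 0 0 0;0 0 0 0 0 0" --grip 0 --squeeze 70

```text
t: 3.25
tool_pos: [0.4778, -0.1679, 0.047]
ee_rot: [[-0.706, -0.708, 0.001], [-0.708, 0.706, -0.0], [-0.001, -0.001, -1.0]]
force: [-0.6, 1.0, 6.9]
opening: 0.017
grasp_force: 68.9
```

move_arm --series "0 0 -0.1 0 0 0;0 0 -0.25 0 0 0;0 0 -0.45 0 0 0;0 0 -0.6 0 0 0;0 0 -0.6 0 0 0;0 0 -0.6 0 0 0"

```text
t: 3.85
tool_pos: [0.4772, -0.1677, 0.1666]
ee_rot: [[-0.706, -0.708, 0.001], [-0.708, 0.706, 0.001], [-0.001, -0.001, -1.0]]
force: [-0.9, 0.3, -2.9]
opening: 0.0171
grasp_force: 70.2
```

```bash
python3 -c "
from h import *
plan([.40,.20,.165],-135)
plan([.50,.20,.165],-135)
s=dict(np.load('pics/top0.npz'))
im=cv2.imread('pics/top0.png')[180:240,175:240]
cv2.imwrite('pics/c3.png',cv2.resize(im,(0,0),fx=9,fy=9,interpolation=cv2.INTER_CUBIC))
"
```

```text
t 3.85 p [ 0.4772 -0.1677  0.1666] yaw -134.93 shift [-1.029  1.572  0.009] turn [-0.001  0.003  0.003] F [-0.9  0.3 -2.9] q6 -0.83
t 3.85 p [ 0.4772 -0.1677  0.1666] yaw -134.93 shift [-1.382  1.218  0.009] turn [-0.001  0.003  0.003] F [-0.9  0.3 -2.9] q6 -0.83
```

View pics/c3.png

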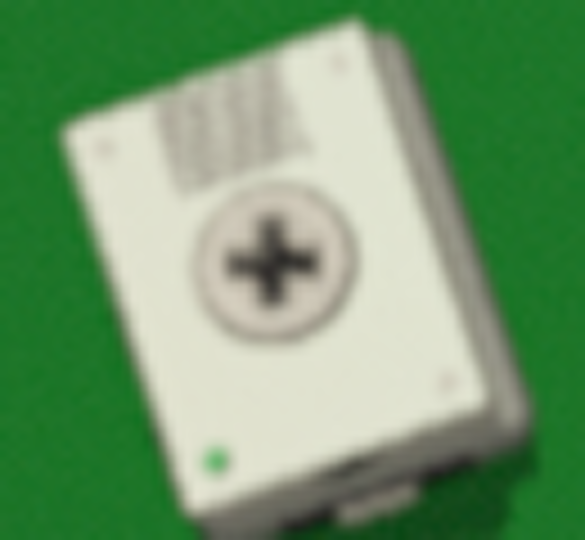

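The cross is at (271,262) in the crop, with the hub centre at about (276,262). Its arms run almost along the image axes, from (222,266) to (322,262) and (270,212) to (272,306).

Run:
```python
from h import *
s=dict(np.load('pics/top0.npz'))
c=lambda u,v:(175+(u+.5)/9-.5,180+(v+.5)/9-.5)
print('hub',ray(s,c(276,262),.06),'cross',ray(s,c(271,262),.06))
for a,b in [((222,266),(322,262)),((270,212),(272,306))]:
    p,q=ray(s,c(*a),.06),ray(s,c(*b),.06); print(np.degrees(np.arctan2(*(q-p)[1::-1]))%90,np.linalg.norm(p-q))
```

```text
hub [0.53094587 0.25029263 0.06      ] cross [0.53107698 0.25171536 0.06      ]
87.06737756646797 0.02853488649860332
88.93960797778811 0.02737930955445898
```

move_arm --series "-0.47 0.375 0 0 0 -0.3;-0.94 0.75 0 0 0 -0.75;-0.94 0.75 0 0 0 -0.75;-0.94 0.75 0 0 0 -0.75;-0.94 0.75 0 0 0 -0.75;-0.94 0.75 0 0 0 -0.75;-0.94 0.75 0 0 0 -0.75;-0.94 0.75 0 0 0 -0.75"

```text
t: 4.65
tool_pos: [0.5029, 0.0704, 0.1651]
ee_rot: [[-0.398, -0.917, -0.002], [-0.917, 0.398, -0.001], [0.002, 0.002, -1.0]]
force: [0.1, -0.9, -1.2]
opening: 0.017
grasp_force: 70.1
```

```bash
python3 -c "
from h import *
plan([.531,.31,.165],-92)"
```

```text
t 4.65 p [0.5029 0.0704 0.1651] yaw -113.45 shift [-1.155e+00  3.480e-01 -1.000e-03] turn [ 0.004 -0.003 -0.749] F [ 0.1 -0.9 -1.2] q6 -0.94
```

move_arm --series "-0.5 0.16 0 0 0 -0.3;-1 0.32 0 0 0 -0.75;-1 0.32 0 0 0 -0.75;-1 0.32 0 0 0 -0.75;-1 0.32 0 0 0 -0.75;-1 0.32 0 0 0 -0.75;-1 0.32 0 0 0 -0.75;-1 0.32 0 0 0 -0.75;-1 0.32 0 0 0 -0.75"

```text
t: 5.55
tool_pos: [0.5247, 0.2786, 0.1665]
ee_rot: [[-0.036, -0.999, 0.0], [-0.999, 0.036, 0.0], [-0.0, -0.0, -1.0]]
force: [0.4, 0.3, -1.3]
opening: 0.017
grasp_force: 70.1
```

```bash
python3 -c "
from h import *
s=snap('wrist','w3')
plan([.531,.2505,.165],-92)
print(s['position'],proj(s,[.531,.2505,.06]))"
```

```text
t 5.6 p [0.5248 0.2788 0.1666] yaw -92.03 shift [ 0.14  -0.036  0.008] turn [-0.     0.001 -0.001] F [ 0.5 -0.5 -1.5] q6 -0.85
[0.520256   0.20453039 0.30932099] [313.43044468 166.0042036 ]
```

View pics/w3.png

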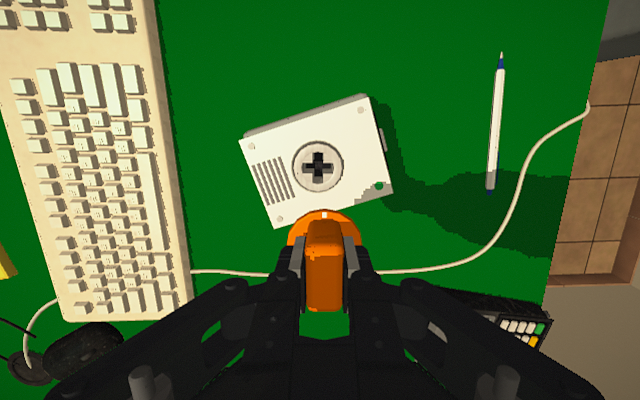

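The wrist view shows the socket unobstructed at about (318,167), and the held cutter at (325,255). I'll enlarge both for the fit.

Run:
```python
from h import *
im=cv2.imread('pics/w3.png')[135:325,275:375]
a=cv2.resize(im[:65],(0,0),fx=8,fy=8,interpolation=cv2.INTER_CUBIC)
cv2.imwrite('pics/c4.png',cv2.resize(im[:70],(0,0),fx=8,fy=8,interpolation=cv2.INTER_CUBIC))
```

```text
(no output)
```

View pics/c4.png

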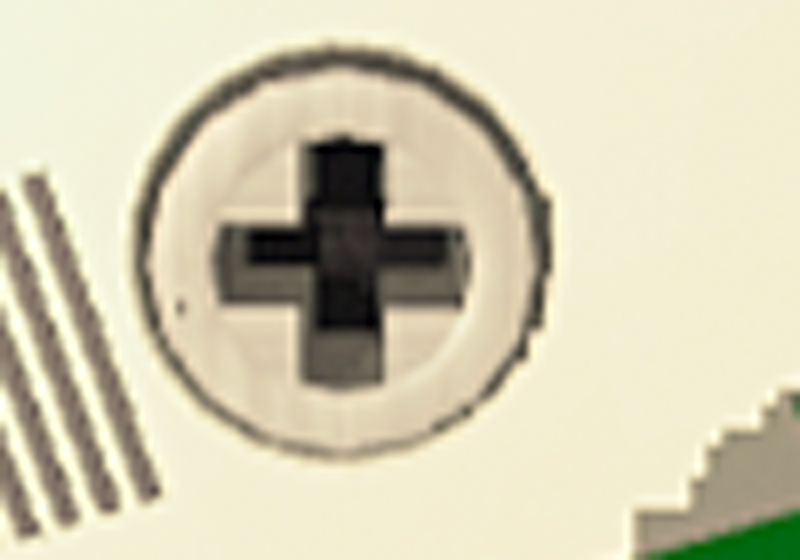

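Run:
```python
from h import *
s=dict(np.load('pics/w1.npz')); c=lambda u,v:(285+(u+.5)/8-.5,160+(v+.5)/8-.5)
f=ray(s,c(312,122),.042); print('front mark radius',np.linalg.norm(f-[.4772,-.169,.042]))
s=dict(np.load('pics/w3.npz')); c=lambda u,v:(275+(u+.5)/8-.5,135+(v+.5)/8-.5)
k=ray(s,c(342,263),.06); print('sock',k)
for a,b in [((215,264),(467,265)),((343,137),(343,387))]:
    p,q=ray(s,c(*a),.06),ray(s,c(*b),.06); print(np.degrees(np.arctan2(*(q-p)[1::-1]))%90,np.linalg.norm(p-q))
im=cv2.imread('pics/w3.png')[205:225,310:340].astype(int)
m=(im.min(2)>150); v,u=np.nonzero(m); print(u.mean()+310,v.mean()+205,m.sum())
st=readout.read_state(); R=np.array(st['ee_rot']);p=np.array(st['tool_pos'])
f=ray(s,(u.mean()+310,v.mean()+205),p[2]-.005); print('mark in tool',R.T@(f-p))
print('sock in tool',R.T@(k-p), 'z dn')
plan([k[0],k[1],.11],-92)
```

```text
front mark radius 0.019550423820204048
sock [0.52761328 0.2519081  0.06      ]
87.732123853189 0.02798481650924296
87.5929972394369 0.028098340013977905
324.16470588235296 208.16470588235293 170
mark in tool [0.02354193 0.00211362 0.00499285]
sock in tool [ 0.02681673 -0.0037875   0.10661693] z dn
t 5.6 p [0.5248 0.2788 0.1666] yaw -92.03 shift [ 0.134 -0.019  0.283] turn [-0.     0.001 -0.001] F [ 0.5 -0.5 -1.5] q6 -0.85
```

Run:
```python
from h import *
s=dict(np.load('pics/w3.npz'))
I=cv2.imread('pics/w3.png'); im=I[204:224,312:338].astype(int)
for r in im.min(2): print(' '.join('%3d'%x for x in r))
```

```text
209 211 210 211 210 211 210 210 210 209 211 211 210 210 210 211 209 210 210 209 210 209 209 210 210 209
210 210 212 209 211 212 210 210 210 209 210 211 211 210 210 211 210 209 211 211 210 208 209 209 208 209
210 211 209 211 210 210 210 211 212 212 213 213 212 213 212 212 212 211 212 210 209 209 208 211 209 208
211 210 211 211 213 213 214 217 219 221 224 225 225 226 224 222 219 216 214 211 211 210 210 209 209 213
213 215 220 222 224 225 230 193 177 182 173 166 168 166 166 175 195 197 219 225 221 220 216 216 217 220
228 207 184 180 170 167 172 109  70  72  38   0   0   0   6  59 111 118 156 168 164 193 197 226 194 181
168 135  84  71  41   0   0   0   0   0   0   0   0   0   0   0   0   0   0   7  15 106 119 162 111  81
  0   0   0   0   0   0   0   0   0   0   0   0   0   0   0   0   0   0   0   0   0   0   0   0   0   0
  0   0   0   0   0   0   0   0   0   0 166 182 178 185 127  23   0   0   0   0   0   0   0   0   0   0
  0   0   0   0   0   0   0   0   0   0 220 235 229 238 163  41   0   0   0   0   0   0   0   0   0   0
  0   0   0   0   0   0   0   0   0   0 213 224 216 227 156 
[... 279 characters left out ...]
   0   0   0 161 175 172 178 118   0   0   0   0   0   0   0   0   0   0   0
  0   0   0   0   0   0   0   0   0   0   6  16  19  22   0   0   0   0   0   0   0   0   0   0   0   0
  0   0   0   0   0   0   0   0   0   0   0   0   0   0   0   0   0   0   0   0   0   0   0   0   0   0
  0   0   0   0   0   0   0   0   0   0   0   0   0   0   0   0   0   0   0   0   0   0   0   0   0   0
  0   0   0   0   0   0   0   0   0   0   0   0   0   0   0   0   0   0   0   0   0   0   0   0   0   0
  0   0   0   0   0   0   0   0   0   0   0   0   0   0   0   0   0   0   0   0   0   0   0   0   0   0
  0   0   0   0   0   0   0   0   0   0   0   0   0   0   0   0   0   0   0   0   0   0   0   0   0   0
```

Run:
```python
from h import *
s=dict(np.load('pics/w3.npz'))
st=readout.read_state(); R=np.array(st['ee_rot']);p=np.array(st['tool_pos'])
for uv in [(324,214.4),(324,209.3)]:
    print('tool',(R.T@(ray(s,uv,p[2]-.005)-p)).round(4))
```

```text
tool [0.0199 0.002  0.005 ]
tool [0.0229 0.002  0.005 ]
```

move_arm --series "0.065 -0.015 0 0 0 0.01;0.131 -0.029 0.05 0 0 0.01;0.131 -0.029 0.15 0 0 0.01;0.131 -0.029 0.25 0 0 0.01;0.131 -0.029 0.295 0 0 0.01;0.131 -0.029 0.295 0 0 0.01;0.131 -0.029 0.295 0 0 0.01"

```text
t: 6.3
tool_pos: [0.5298, 0.2534, 0.1076]
ee_rot: [[-0.039, -0.999, 0.0], [-0.999, 0.039, -0.0], [0.0, -0.0, -1.0]]
force: [0.1, -0.4, -0.9]
opening: 0.0166
grasp_force: 70.1
```

```bash
python3 -c "
from h import *
s=snap('wrist','w4')
plan([.5304,.2524,.088],-92.3)
im=np.vstack([cv2.imread('pics/w4.png')[150:330,200:440]])
cv2.imwrite('pics/c5.png',cv2.resize(im,(0,0),fx=3,fy=3,interpolation=cv2.INTER_CUBIC))"
```

```text
t 6.35 p [0.53   0.2538 0.1081] yaw -92.23 shift [ 0.007 -0.002  0.1  ] turn [-0.002  0.001  0.003] F [ 0.9 -0.5 -0.8] q6 -0.82
```

View pics/c5.png

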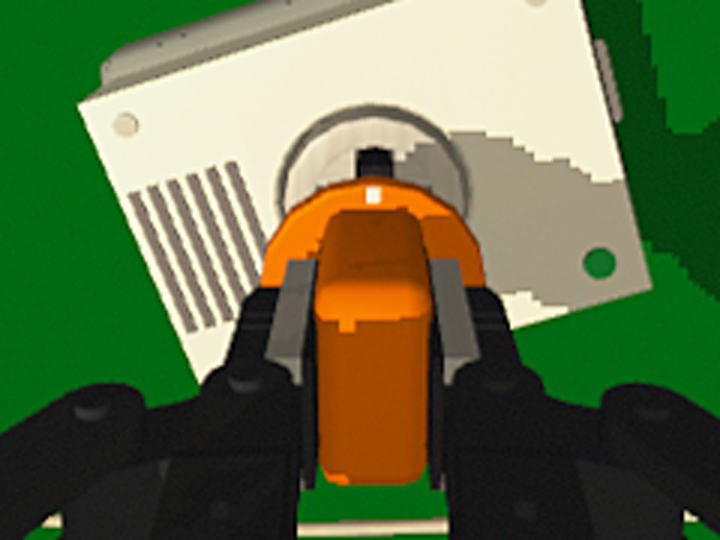

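The front slot (375,165) lines up with the cutter's mark (373,195). I'll descend gently into the mouth.

move_arm --series "0.007 -0.001 0.02 0 0 0;0.007 -0.001 0.04 0 0 0;0.007 -0.001 0.06 0 0 0;0.007 -0.001 0.08 0 0 0;0.007 -0.001 0.1 0 0 0;0.007 -0.001 0.1 0 0 0"

```text
t: 6.95
tool_pos: [0.5293, 0.252, 0.0865]
ee_rot: [[-0.039, -0.999, -0.001], [-0.999, 0.039, -0.001], [0.001, 0.001, -1.0]]
force: [-0.1, 0.3, -1.5]
opening: 0.017
grasp_force: 70.1
```

It entered about 14 mm with no resistance. Now pushing home.

move_arm --series "0 0 0.015 0 0 0;0 0 0.03 0 0 0;0 0 0.045 0 0 0;0 0 0.06 0 0 0;0 0 0.07 0 0 0;0 0 0.07 0 0 0"

```text
t: 7.55
tool_pos: [0.5298, 0.2524, 0.0736]
ee_rot: [[-0.039, -0.999, 0.0], [-0.999, 0.039, 0.0], [-0.0, -0.0, -1.0]]
force: [-1.6, -0.5, 5.4]
opening: 0.0171
grasp_force: 71.2
```

move_arm --series "0 0 0.006 0 0 0;0 0 0.012 0 0 0;0 0 0.016 0 0 0;0 0 0.016 0 0 0;0 0 0.016 0 0 0"

```text
t: 8.05
tool_pos: [0.5299, 0.2523, 0.071]
ee_rot: [[-0.039, -0.999, 0.001], [-0.999, 0.039, 0.0], [-0.0, -0.001, -1.0]]
force: [-3.3, 0.1, 9.8]
opening: 0.0168
grasp_force: 71.7
```

move_arm --series "0 0 0.004 0 0 0;0 0 0.008 0 0 0;0 0 0.008 0 0 0;0 0 0.008 0 0 0"

```text
t: 8.45
tool_pos: [0.5299, 0.2524, 0.0709]
ee_rot: [[-0.038, -0.999, 0.001], [-0.999, 0.038, 0.001], [-0.001, -0.001, -1.0]]
force: [-8.2, -2.0, 22.3]
opening: 0.0172
grasp_force: 73.7
```

The force rises without any motion, at exactly the predicted home height (TCP 0.071), so it is on the hard stop. I'll check numerically for slip in the grip, then that the hold is steady.

move_arm --series "0 0 0 0 0 0;0 0 0 0 0 0;0 0 0 0 0 0;0 0 0 0 0 0;0 0 0 0 0 0;0 0 0 0 0 0"

```text
t: 9.05
tool_pos: [0.5299, 0.2524, 0.071]
ee_rot: [[-0.038, -0.999, 0.002], [-0.999, 0.038, 0.001], [-0.001, -0.001, -1.0]]
force: [-8.9, -1.6, 22.4]
opening: 0.0169
grasp_force: 73.7
```

Run:
```python
from h import *
snap('wrist','w5')
for f in ['w3','w4','w5']:
    im=cv2.imread(f'pics/{f}.png')
    hsv=cv2.cvtColor(im,cv2.COLOR_BGR2HSV)
    o=cv2.inRange(hsv,(5,150,60),(20,255,255)); 
    v,u=np.nonzero(o[195:330,270:380]); 
    print(f,'orange bbox',u.min()+270,u.max()+270,v.min()+195,v.max()+195)
    w=im[211:222,315:333].min(2)>120; v,u=np.nonzero(w); print(' mark',u.mean()+315,v.mean()+211,w.sum())
st=readout.read_state(); print(st['t'],st['tool_pos'],st['force'],st['ft_torque'],st['grasp_force'])
```

```text
w3 orange bbox 287 361 209 311
 mark 323.9310344827586 214.41379310344828 29
w4 orange bbox 287 361 208 311
 mark 323.85714285714283 214.5 28
w5 orange bbox 287 361 209 311
 mark 323.9310344827586 214.58620689655172 29
9.1 [0.52990346 0.25239827 0.07094843] [-8.04433993 -2.94988194 22.26683267] [-0.8174181   3.31081673 -0.02312781] 73.65516185760498
```

```bash
python3 -c "
from station import ticket
print(ticket.close_job())"
```

```text
the job is handed in; nothing more can be done
None
```

The orange-capped cutter is in the socket, pushed fully home and still held down with about 22 N; the job was handed in at 9.1 s, with the worn cutter left in the block.

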